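Shut the retaining bar of the long slide tray

ROBOT

A 6-joint arm with a two-finger parallel gripper is mounted at the origin on the work surface. World frame = base frame: x ahead of the robot, y to its left, z up, the work surface at z = 0. Lengths are in m, angles in degrees, forces in N, time in s.
With the tool pointing down it reaches from about 0.425 to 0.95 m from the base axis. Payload 14.7 kg.
Tool frame: the origin (TCP) lies at the centre of the arm's flange, where the gripper is bolted on; the fingertips stand 173 mm ahead of it and the grasp point (between the pads) lies 155 mm ahead of it; z points along the fingers, y is the direction in which the jaws open and shut (so a half turn about z gives the same grasp; the last joint's range is limited). The gripper opens to 85 mm and grips with 20 to 120 N. Pads are 22 mm wide; open, the fingers measure 114 mm over their backs; the gripper's body (76 mm by 85 mm) begins 54 mm behind the grasp point. The pads swing forward as they close: fully open they stand 13 mm farther back than shut.
Start: joints at [-69.821, 27.513, 91.461, -0, 61.026, -2.67], TCP at [0.252, -0.599, 0.405] pointing down, gripper open.
Joint ranges: [-157.49, 157.49], [-46.99, 117.5], [13.45, 153.17], [-89.5, 269.5], [5.16, 153.95], [-167.48, 167.48]. Speed limits (degrees/s): [108.29, 108.29, 136.94, 172.46, 172.46, 172.46].

INTERFACE

Orientations are given as a 3x3 rotation matrix whose columns are the frame's x, y, z axes.
In Python, from rig import sensors, imaging, ticket gives the robot as it stands. The module is installed in compiled form; this text tells all that it offers.
- The arm moves only by the tool arm_command, never from a script. Its argument "rows" is a list of rows, each a list of 3 entries, a list of its own where there are three numbers: the shift along the tool's x, y, z in units of 30 mm (1.0 is 30 mm), then the turn about the tool's z in units of 6 degrees (1.0 is 6 degrees), then the opening, from 0 (shut) to 1 (fully open). In form: [[[tx, ty, tz], yaw, hand], ...]. A call has exactly 10 rows; each row is the pose to reach, as a shift and turn from the pose measured when the call began, along the tool's axes at that moment; what a row does not reach only later rows make up. A row lasts 1/10 s, in which the tool goes at most 50 mm and 8.59 degrees, less where a joint would pass 70% of its speed; a pose out of reach is approached as far as the arm can. A call with a gripper value outside its range is refused whole. The fingers move at their own pace and stop on an object; the grip force is fixed at half the most. Time passes only in rows, so rows that repeat a pose let the fingers close, or fill a call up. It gives the time, the measured TCP pose, the force and the opening at its end, in the units of the state.
- sensors.observe(): the state, without advancing time (a new reading comes with each control period).
- imaging.read_camera(name): name is "scene" or "top" or "wrist"; returns a dict with "color" (420x560x3 uint8, blue, green, red), "range_z" (420x560 float32, m along the optical axis (not along the pixel's ray), 0 where there is no reading), "intrinsics" (3x3 intrinsics, pixels), "k1" (the pictures are not rectified: a ray, as slopes to the right and down, at radius r is drawn at 1 + k1 r^2 times it, then the intrinsics apply), "R" (3x3) and "t" (3): a world point X has camera coordinates R X + t; the wrist camera has in their place "T_tool_cam" (4x4, takes a point from camera to tool coordinates, whose origin is the TCP and whose axes are the flange's). Camera axes: x right, y down, z forward; pixel columns grow to the right and rows downward; lengths in m; the calibration is good to about 2 mm. A picture is of the moment at which its call begins: read the wrist's pose just before it.
- ticket.hand_in(): hands the job in, once; it reports no verdict.
The state is a dict: "time": time; "q": joint angles; "qd": joint speeds; "tau": joint torques, N m; "position": TCP position; "tcp_rot": TCP orientation; "wrist_force": force on the tool from outside, world axes, zero at the start; "ft_torque": the same for the moment, N m; "finger_gap": finger opening in m.
Only numpy, scipy, OpenCV 4.12 (cv2) and the standard library are available. Lean on these libraries where they do the work, as an engineer would, in place of code of your own. Each camera call takes 0.05 s, during which the arm holds its last target. There are 200 camera calls.

TASK

The longer of the two slide trays is about to go on the shaker: swing its retaining bar shut across the glass slides, by pushing its free end, until the bar rests against the stop post on that tray. Leave the bar of the shorter tray as it stands.

Things in the scene. Friction and masses are not known exactly. Their poses are not given: they have to be found in the camera images.
- long_tray: The longer white slide tray, fixed: 300 mm (its x) by 110 mm (its y), top 12 mm and side lips 18 mm above the bench, five fixed glass slides. Origin: centre of the underside. The bar's pin stands at tray x +125, y 0 mm; its 20 mm head reaches 50 mm up. The stop is a dark steel post 14 (x) by 16 (y) mm, centred at tray x -45, y -18 mm, top 50 mm above the bench.
- long_bar (a joint): Angle (rad) of the long tray's steel bar, which turns level about the pin. 0: shut, lying from the pin along the tray's middle line to its -x, side against the stop (no further). Grows as it opens towards the tray's +y side (clockwise from above), at most 1.2. No spring, stays where left; about 2 N at the free end moves it.
- long_bar_end (a point): Middle of the free end of the long tray's bar, on its top edge, 250 mm from the pin. The bar is 20 mm wide; its underside is 26 mm and its top 44 mm above the bench, all along.
- short_bar_end (a point): Middle of the free end of the shorter tray's bar, on its top edge, 44 mm above the bench. That tray, also fixed, stands beside the long one, same make: 200 by 110 mm, three slides, bar 20 mm wide and 150 mm from pin to free end, swung open to the same side. Not to be moved.

How it is judged (in metres and radians):
At the end, for the whole second after the job is handed in: The long tray's bar is at rest against its stop (within 0.06 rad of shut, about 15 mm at the free end), and the free end of the short tray's bar is within 15 mm of where it was at the start (value of joint long_bar below 0.06 rad and velocity of joint long_bar between -0.05 and 0.05 rad/s and distance of short_bar_end from where it was at the start of the episode below 0.015 m); the robot touches nothing.
It fails at once if the short tray's bar is moved (its free end by more than 15 mm) (distance of short_bar_end from where it was at the start of the episode above 0.015 m).
It also fails if it takes over 32 s, if anything falls off the work surface, if the arm or the gripper's body presses on something with over 40 N, if the wrist force passes 120 N, or if a joint passes its speed limit or range.

## Working session

There is one attempt and no reset: what is moved stays moved. The work goes in short steps, Python scripts to look and compute and a tool call to move; the robot and the scene stay as the last step left them, time stands still between calls to the robot, and variables do not carry over. Pictures are saved under pics/ and viewed, about 8 in all and at most 12, crops included, and the job is handed in when it is done.

Besides the shell and the picture viewer there is one more tool, called after "Emit:" as name([rows], argument=value, ...), one row to a line, values as JSON. arm_command: Moves the arm, as the interface text tells. Its arguments: {"type":"object","properties":{"rows":{"type":"array","items":{"type":"array"}}},"required":["rows"]}

```bash
mkdir -p pics
cat > h.py <<'E'
import numpy as np,cv2
from rig import sensors,imaging
def ray(c,uv):
    K=c["intrinsics"];d=np.array([(uv[0]-K[0,2])/K[0,0],(uv[1]-K[1,2])/K[1,1]]);s=d.copy()
    for _ in range(20): s=d/(1+c["k1"]*(s@s))
    return np.array([*s,1])
def pose(c,st=None):
    if "R" in c: return c["R"].T,-c["R"].T@c["t"]
    T=c["T_tool_cam"];R=np.array(st["tcp_rot"]);return R@T[:3,:3],R@T[:3,3]+np.array(st["position"])
def onz(c,uv,z,st=None):
    R,o=pose(c,st);d=R@ray(c,uv);return o+d*(z-o[2])/d[2]
def depth(c,uv,st=None):
    R,o=pose(c,st);return o+R@ray(c,uv)*c["range_z"][int(uv[1]),int(uv[0])]
E
python3 - <<'E'
from h import *
import pickle
s=sensors.observe();print(s)
for n in("top","scene"):
    c=imaging.read_camera(n);pickle.dump(c,open(n+".pkl","wb"));cv2.imwrite(f"pics/{n}0.png",c["color"]);print(n,pose(c)[1],c["intrinsics"][0,0])
E
```

```text
{'time': 0.0, 'q': array([-6.98202465e+01,  2.75501793e+01,  9.14930815e+01, -2.58588276e-04,
        6.10257288e+01, -2.66887820e+00]), 'qd': array([ 0.00370473,  0.01709584, -0.02212929, -0.06712346,  0.19136933,
       -0.0766343 ]), 'tau': array([ 4.45244514e-03, -9.50639820e+01, -4.30168962e+01,  5.02476132e-05,
        1.24521196e-02,  1.16752381e-05]), 'position': array([ 0.25235652, -0.59880125,  0.40407294]), 'tcp_rot': array([[ 9.21533064e-01,  3.88299674e-01, -4.19078471e-04],
       [ 3.88299896e-01, -9.21532374e-01,  1.12881961e-03],
       [ 5.21259094e-05, -1.20297272e-03, -9.99999275e-01]]), 'wrist_force': array([-0.87569978, -0.02342685, -0.50702043]), 'ft_torque': array([-0.04212219, -0.04712419, -0.02929533]), 'finger_gap': 0.08515868784637087}
top [ 0.49977604 -0.06283365  0.85170756] 433.43182754606727
scene [ 0.80464244 -0.50314486  0.55501559] 416.37015211294084
```

View pics/top0.png

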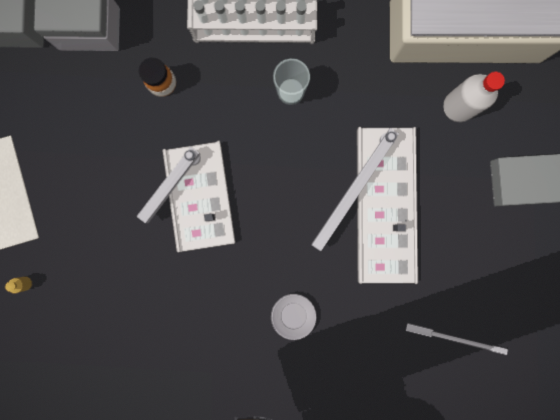

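View pics/scene0.png

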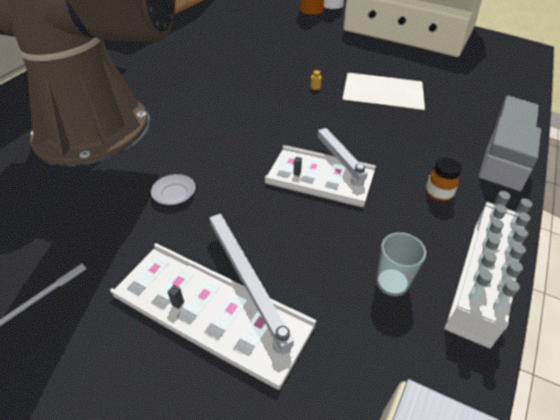

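The top view shows the long tray on the right: pin at about (391,137), bar end (319,244), stop (399,227). The short tray is on the left, with its bar end at about (144,217). The scene view agrees, and both bars are open towards world +y.

Run:
```python
from h import *
import pickle
c=pickle.load(open("top.pkl","rb"))
hsv=cv2.cvtColor(c["color"],cv2.COLOR_BGR2HSV)
# bar by depth height
H,W=c["range_z"].shape
z=np.zeros((H,W))
for v in range(100,300):
    for u in range(130,430): 
        if c["range_z"][v,u]>0: z[v,u]=depth(c,(u,v))[2]
m=((z>.036)&(z<.048)).astype(np.uint8)
n,l,st,ce=cv2.connectedComponentsWithStats(m)
for i in range(1,n):
    if st[i,4]>60:
        pts=np.argwhere(l==i)[:,::-1]
        P=np.array([onz(c,p,.044)[:2] for p in pts]);r=cv2.minAreaRect((P*1000).astype(np.float32));print(st[i],r,cv2.boxPoints(r).round())
for n,uv,h in[("pin",(391,137),.05),("end",(319,244),.044),("stop",(399,226),.05),("s_pin",(190,156),.05),("s_end",(144,217),.044),("dish",(293,317),.02)]+[("corner",p,.018) for p in[(360,128),(415,128),(417,282),(358,283)]]:
    print(n,onz(c,uv,h).round(4),depth(c,uv).round(3))
p=onz(c,(391,137),.05);e=onz(c,(319,244),.044);print(np.linalg.norm((p-e)[:2]))
s=pickle.load(open("scene.pkl","rb"))
for n,uv,h in[("pin",(283,331),.05),("end",(217,219),.044),("s_end",(325,134),.044)]: print("scene",n,onz(s,uv,h).round(4),depth(s,uv).round(3))
```

```text
[ 312  128   87  123 1449] ((578.6819458007812, -194.82421875), (21.22296142578125, 265.3027648925781), 56.77573776245117) [[ 462. -131.]
 [ 684. -276.]
 [ 695. -259.]
 [ 474. -113.]]
[138 146  62  77 931] ((583.3143310546875, 154.6180419921875), (22.784149169921875, 165.59799194335938), 54.19493865966797) [[509. 194.]
 [644.  97.]
 [657. 115.]
 [523. 212.]]
pin [ 0.6753 -0.2598  0.05  ] [ 0.675 -0.259  0.053]
end [ 0.475  -0.1271  0.044 ] [ 0.475 -0.127  0.042]
stop [ 0.5097 -0.2738  0.05  ] [ 0.51  -0.274  0.049]
s_pin [0.6365 0.1147 0.05  ] [0.636 0.114 0.054]
s_end [0.5221 0.1993 0.044 ] [0.522 0.2   0.042]
dish [ 0.3361 -0.0804  0.02  ] [ 0.333 -0.081  0.003]
corner [ 0.6995 -0.2077  0.018 ] [ 0.7   -0.208  0.016]
corner [ 0.7003 -0.3141  0.018 ] [ 0.7   -0.314  0.018]
corner [ 0.404  -0.3156  0.018 ] [ 0.404 -0.316  0.017]
corner [ 0.4009 -0.2037  0.018 ] [ 0.399 -0.207 -0.001]
0.2403111132957679
scene pin [ 0.6764 -0.2601  0.05  ] [ 0.678 -0.262  0.054]
scene end [ 0.4761 -0.1284  0.044 ] [ 0.477 -0.129  0.045]
scene s_end [0.5314 0.1899 0.044 ] [0.532 0.188 0.046]
```

Emit:
arm_command([
  [[0.7,-0.6,0],0.4,0.6],
  [[1.7,-1.4,0],0.8,0.2],
  [[2.9,-2.4,0],1.2,0],
  [[4.1,-3.4,0],1.6,0],
  [[5.3,-4.4,0],2.0,0],
  [[6.5,-5.4,0],2.4,0],
  [[7.7,-6.5,0],2.8,0],
  [[8.9,-7.5,0],3.2,0],
  [[9.9,-8.3,0],3.6,0],
  [[10.5,-8.8,0],3.8,0],
])

```text
time: 1.1
position: [0.4409, -0.2307, 0.4044]
tcp_rot: [[1.0, 0.001, -0.0], [0.001, -1.0, 0.002], [-0.0, -0.002, -1.0]]
wrist_force: [0.1, -0.8, 0.6]
finger_gap: 0.0001
```

Emit:
arm_command([
  [[0.3,-0.7,0],0,0],
  [[0.8,-1.6,0],0,0],
  [[1.4,-2.8,0],0,0],
  [[1.9,-3.8,0],0,0],
  [[2.3,-4.6,0.4],0,0],
  [[2.3,-4.6,1.4],0,0],
  [[2.3,-4.6,2.6],0,0],
  [[2.3,-4.6,3.6],0,0],
  [[2.3,-4.6,4.2],0,0],
  [[2.3,-4.6,4.5],0,0],
])

```text
time: 2.1
position: [0.5091, -0.0923, 0.2678]
tcp_rot: [[1.0, 0.001, -0.003], [0.001, -1.0, 0.002], [-0.003, -0.002, -1.0]]
wrist_force: [0.6, -0.3, 0.0]
finger_gap: -0.0002
```

Run:
```python
from h import *
c=imaging.read_camera("scene");cv2.imwrite("pics/s1.png",c["color"]);print(sensors.observe()["position"])
```

```text
[ 0.50909232 -0.09234143  0.26744181]
```

View pics/s1.png

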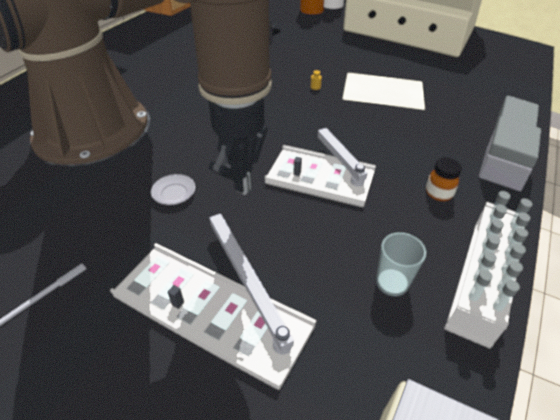

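Emit:
arm_command([
  [[0,0,0.7],0,0],
  [[0,0,1.5],0,0],
  [[0,0,2.0],0,0],
  [[0,0,2.15],0,0],
  [[0,0,2.15],0,0],
  [[-0.2,0.3,2.15],0,0],
  [[-0.4,0.6,2.15],0,0],
  [[-0.7,1.1,2.15],0,0],
  [[-1.0,1.6,2.15],0,0],
  [[-1.37,2.1,2.15],0,0],
])

```text
time: 3.15
position: [0.4676, -0.1566, 0.2038]
tcp_rot: [[1.0, 0.0, -0.001], [0.0, -1.0, 0.001], [-0.001, -0.001, -1.0]]
wrist_force: [2.3, 1.5, 0.0]
finger_gap: -0.0004
```

Run:
```python
from h import *
c=imaging.read_camera("scene");cv2.imwrite("pics/s2.png",c["color"]);s=sensors.observe();print(s["position"],s["wrist_force"])
```

```text
[ 0.46598826 -0.15789489  0.20368013] [-3.0439165  -0.91089086 -0.95189881]
```

View pics/s2.png

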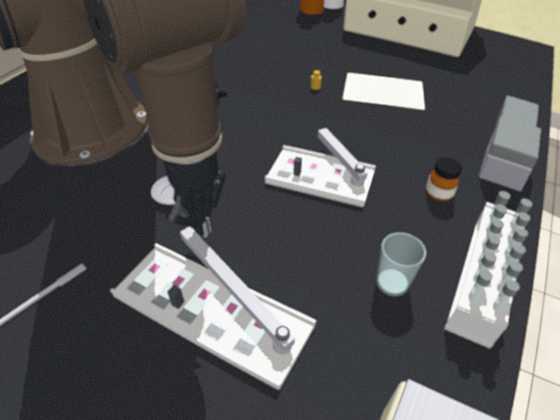

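The bar is swinging: its end is now at (188,237), with the finger behind it. I'll continue along the arc.

Emit:
arm_command([
  [[-0.1,0.2,0],0,0],
  [[-0.2,0.45,0],0,0],
  [[-0.28,0.7,0],0,0],
  [[-0.36,0.95,0],0,0],
  [[-0.43,1.2,0],0,0],
  [[-0.48,1.4,0],0,0],
  [[-0.53,1.6,0],0,0],
  [[-0.57,1.8,0],0,0],
  [[-0.6,1.95,0],0,0],
  [[-0.62,2.1,0],0,0],
])

```text
time: 4.2
position: [0.4473, -0.2212, 0.2036]
tcp_rot: [[1.0, -0.0, -0.003], [-0.0, -1.0, 0.002], [-0.003, -0.002, -1.0]]
wrist_force: [1.2, 1.4, 1.3]
finger_gap: 0.0002
```

Emit:
arm_command([
  [[0,0.05,0],0,0],
  [[-0.02,0.1,0],0,0],
  [[-0.03,0.15,0],0,0],
  [[-0.04,0.2,0],0,0],
  [[-0.05,0.25,0],0,0],
  [[-0.05,0.3,0],0,0],
  [[-0.06,0.34,0],0,0],
  [[-0.06,0.38,0],0,0],
  [[-0.06,0.42,0],0,0],
  [[-0.06,0.42,0],0,0],
])

```text
time: 5.2
position: [0.4454, -0.2339, 0.2035]
tcp_rot: [[1.0, -0.0, -0.003], [-0.0, -1.0, 0.002], [-0.003, -0.002, -1.0]]
wrist_force: [0.4, 0.3, -0.4]
finger_gap: 0.0003
```

Run:
```python
from h import *
s=sensors.observe();c=imaging.read_camera("wrist");cv2.imwrite("pics/w3.png",c["color"]);print(s["position"],s["wrist_force"])
c=imaging.read_camera("scene");cv2.imwrite("pics/s3.png",cv2.resize(c["color"][200:400,80:350],None,fx=2.5,fy=2.5))
```

```text
[ 0.44539574 -0.23392193  0.20351815] [ 0.39078584  0.26893836 -0.42952768]
```

View pics/s3.png

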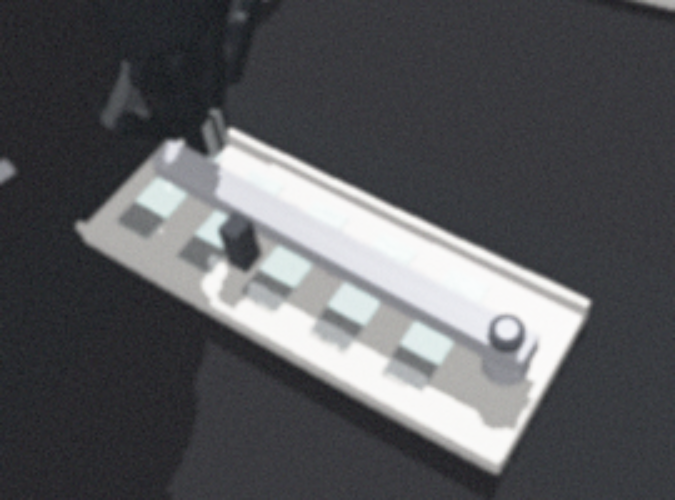

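The bar is nearly at the stop but there is no contact force yet. I'll push on slowly in small steps and watch the force.

Emit:
arm_command([
  [[0,0.03,0],0,0],
  [[0,0.06,0],0,0],
  [[0,0.09,0],0,0],
  [[0,0.12,0],0,0],
  [[0,0.14,0],0,0],
  [[0,0.16,0],0,0],
  [[0,0.18,0],0,0],
  [[0,0.2,0],0,0],
  [[0,0.2,0],0,0],
  [[0,0.2,0],0,0],
])

```text
time: 6.3
position: [0.4453, -0.2397, 0.2035]
tcp_rot: [[1.0, -0.0, -0.003], [-0.0, -1.0, 0.002], [-0.003, -0.002, -1.0]]
wrist_force: [-0.3, 4.3, 1.3]
finger_gap: -0.0003
```

Emit:
arm_command([
  [[0,0.03,0],0,0],
  [[0,0.05,0],0,0],
  [[0,0.07,0],0,0],
  [[0,0.09,0],0,0],
  [[0,0.11,0],0,0],
  [[0,0.13,0],0,0],
  [[0,0.15,0],0,0],
  [[0,0.15,0],0,0],
  [[0,0.15,0],0,0],
  [[0,0.15,0],0,0],
])

```text
time: 7.3
position: [0.4452, -0.2417, 0.2033]
tcp_rot: [[1.0, -0.0, -0.005], [-0.0, -1.0, 0.006], [-0.005, -0.006, -1.0]]
wrist_force: [14.8, 42.2, 8.6]
finger_gap: -0.0
```

The force has risen to 42 N and the tool stalled at y = -0.242, so the bar is on the stop. Next I back off and lift.

Emit:
arm_command([
  [[0,-0.2,0],0,0],
  [[0,-0.5,0],0,0],
  [[0,-0.9,0],0,0],
  [[0,-1.2,-0.2],0,0],
  [[0,-1.4,-0.9],0,0],
  [[0,-1.4,-1.8],0,0],
  [[0,-1.4,-3.0],0,0],
  [[0,-1.4,-4.2],0,0],
  [[0,-1.4,-5.2],0,0],
  [[0,-1.4,-5.7],0,0],
])

```text
time: 8.3
position: [0.4464, -0.2004, 0.3776]
tcp_rot: [[1.0, -0.0, -0.002], [-0.0, -1.0, 0.004], [-0.002, -0.004, -1.0]]
wrist_force: [0.2, 0.3, -0.7]
finger_gap: 0.0001
```

Emit:
arm_command([
  [[0.3,0.5,0],0,0],
  [[-0.4,1.2,0],0,0],
  [[-0.8,2.4,0],0,0],
  [[-1.2,3.6,0],0,0],
  [[-1.6,4.8,0],0,0],
  [[-2,6,0],0,0],
  [[-2.3,7.2,0],0,0],
  [[-2.6,8.2,0],0,0],
  [[-2.7,8.8,0],0,0],
  [[-2.7,9,0],0,0],
])

```text
time: 9.3
position: [0.365, -0.4715, 0.377]
tcp_rot: [[1.0, -0.002, -0.002], [-0.002, -1.0, 0.003], [-0.002, -0.003, -1.0]]
wrist_force: [0.7, 0.3, 0.2]
finger_gap: -0.0003
```

Run:
```python
from h import *
c=imaging.read_camera("top");cv2.imwrite("pics/top4.png",c["color"]);s=sensors.observe();print(s["time"],s["position"],s["wrist_force"],abs(s["qd"]).max())
z=np.zeros(c["range_z"].shape)
for v in range(100,300):
    for u in range(130,430):
        if c["range_z"][v,u]>0: z[v,u]=depth(c,(u,v))[2]
m=((z>.036)&(z<.048)).astype(np.uint8)
n,l,st,ce=cv2.connectedComponentsWithStats(m)
for i in range(1,n):
    if st[i,4]>60:
        P=np.array([onz(c,p,.044)[:2] for p in np.argwhere(l==i)[:,::-1]]);r=cv2.minAreaRect((P*1000).astype(np.float32));print(st[i],r,cv2.boxPoints(r).round())
```

```text
9.35 [ 0.36537145 -0.47125689  0.37689103] [-0.81484099  0.43422911  0.16944826] 2.0315803467840023
[ 384  129   16  143 1555] ((559.216064453125, -261.44940185546875), (265.2182922363281, 26.749616622924805), 0.48814505338668823) [[ 426. -249.]
 [ 427. -276.]
 [ 692. -274.]
 [ 692. -247.]]
[138 146  62  77 930] ((583.3244018554688, 154.6319122314453), (22.74996566772461, 165.59799194335938), 54.19493865966797) [[510. 194.]
 [644.  97.]
 [657. 115.]
 [523. 212.]]
```

View pics/top4.png

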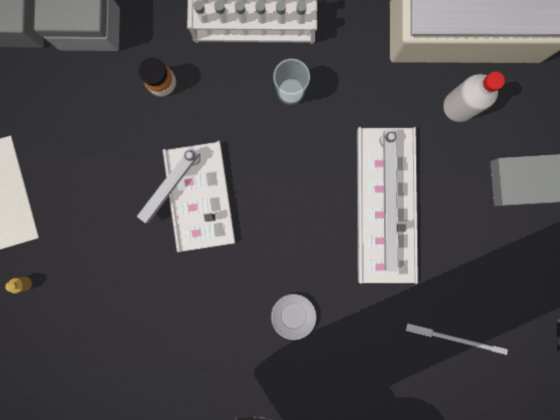

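The top view shows the long bar from the pin (391,137) to (391,270), lying along the tray's middle line against the stop at (401,227). The short bar is unchanged, and the arm is clear.

```bash
python3 -c "
from rig import ticket
print(ticket.hand_in())"
```

```text
the job is handed in; nothing more can be done
None
```

I pushed the long tray's bar shut with the closed fingertips near its free end, until it sat against the stop post. I then backed off, lifted clear and handed the job in at about 9.4 s.

- **Bar on the stop:** contact showed as about 42 N at the wrist while the tool stalled. This was fingertip force and well under the 120 N wrist limit.
- **Long bar angle:** the last top image shows it about 0.5° (0.01 rad) off the tray's middle line, with its side against the stop. The limit is 0.06 rad.
- **Short bar:** its measured outline agreed with the start to within 1 mm.
- **Arm:** wrist force was below 1 N and the arm was clear of everything.
- **Disagreement:** my first hand-picked pixels for the short bar's end differed by about 13 mm between the scene and top cameras. I did not use that point for any move.

No check failed.

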